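# Fill the choke cassette, unlatch it from its loading dock and hold it up

## Task

Two finished chokes still lie on the bare bench top (not the three on the wire mesh): set each one down (do not drop it), leads up, in one of the two empty pockets of the aluminium cassette that is latched in the blue loading dock. When all four pockets are full, pinch the two orange side catches of the cassette's handle together, lift the cassette out by them, and finish while holding it level and still in the air, its underside at least 8 cm above the dock plate, with the catches still pinched and all four chokes in their pockets. Leave the tape, the glue bottle and the felt pen where they are.

Things in the scene. Friction and masses are not known exactly. Their poses are not given: they have to be found in the camera images.
- dock: Blue loading dock, fixed: base plate 100 x 250 mm, top 12 mm above the bench, long along its y. Origin: centre, at bench level. Black corner locators 8 mm high hold the cassette with 1 mm play. Midway on each long side a steel keeper (26 mm along y, x 26 to 41 mm, top 26 mm above the plate) laps over a catch's nose, so the cassette cannot be lifted until both catches are pushed in.
- dock_seat (a point): Centre of the dock plate's upper face (12 mm above the bench), where the docked cassette's origin rests; axes as the dock's.
- cassette: Loose aluminium tray, 48 x 224 mm, long along its y, about 0.36 kg empty, standing in the dock (same axes). Origin: centre of its underside. Floor 5 mm thick; four 39 x 39 mm pockets in a row along y, walls up to z = 15 mm; finger notches 28 mm wide in both long sides, down to z = 9 mm. Black handle in the middle, 38 x 41 mm, up to z = 73 mm, orange catches on its -x and +x faces.
- pocket_1 (a point): Centre of the floor of the pocket at cassette y = +88 mm. Empty at the start.
- pocket_2 (a point): Centre of the floor of the pocket at y = +44 mm. Holds choke_c at the start.
- pocket_3 (a point): Centre of the floor of the pocket at y = -44 mm. Empty at the start.
- pocket_4 (a point): Centre of the floor of the pocket at y = -88 mm. Holds choke_d at the start.
- handle_mid (a point): On the handle's axis, 52 mm above the cassette's underside, midway between the two catch pads; axes as the cassette's. The pads are upright orange plates, 26 mm wide along y, 34 to 64 mm above the underside; their outer faces are 56 mm apart along x at rest, 42 mm with both pushed fully in.
- catch_near (a joint): How far the catch on the cassette's -x face (towards the robot) is pushed in, m: 0 out (latched), 0.007 fully in; its nose is clear of the keeper beyond 0.004. Spring 3 N at rest, 6.5 N fully in.
- catch_far (a joint): The same for the catch on the +x face.
- choke_a: Wound copper-and-green ring choke, outside diameter 36 mm, body 15 mm tall, stiff wire leads rising to 28 mm at its two sides along its own y; 34 g. Origin: centre of its underside; z up. Lies upright on the bench at the start.
- choke_b: Wound copper-and-green ring choke, outside diameter 36 mm, body 15 mm tall, stiff wire leads rising to 28 mm at its two sides along its own y; 34 g. Origin: centre of its underside; z up. Lies upright on the bench at the start.
- choke_c: Wound copper-and-green ring choke, outside diameter 36 mm, body 15 mm tall, stiff wire leads rising to 28 mm at its two sides along its own y; 34 g. Origin: centre of its underside; z up. Already in pocket_2.
- choke_d: Wound copper-and-green ring choke, outside diameter 36 mm, body 15 mm tall, stiff wire leads rising to 28 mm at its two sides along its own y; 34 g. Origin: centre of its underside; z up. Already in pocket_4.
- tape: Roll of yellow tape lying flat, 62 mm across, 18 mm high; leave alone. Origin: centre of its underside.
- glue: White glue bottle with a red nozzle, 37 mm across, 126 mm tall, standing; leave alone. Origin: centre of its underside.
- felt_pen: Black and red felt pen lying on the bench, 120 mm long, 13 mm thick; leave alone. Origin: its middle, on the bench.

How it is judged (in metres and radians):
On the way, in this order (a step that is already met when the one before it is completed fails the run):
1. both bench chokes stand in the empty pockets, let go, the cassette still docked (distance between cassette and dock_seat below 0.005 m and (distance between choke_a and pocket_1 below 0.005 m or distance between choke_a and pocket_3 below 0.005 m) and angle between each of choke_a, choke_b's own z axis and vertical below 0.15 rad and contact force between the fingers and choke_a below 0.2 N and (distance between choke_b and pocket_1 below 0.005 m or distance between choke_b and pocket_3 below 0.005 m) and contact force between the fingers and choke_b below 0.2 N), for 0.2 s.
2. both catches pinched in with the fingers while the cassette still sits in the dock (distance between cassette and dock_seat below 0.005 m and value of joint each of catch_near, catch_far above 0.0042 m and contact force between the fingers and cassette above 2 N), for 0.05 s.
At the end, for the whole second after the job is handed in: Fingers hold the cassette by both catches (over 5 N, each 4.2 mm in), underside over 75 mm above the dock plate, clear of the dock, within 0.2 rad of level, under 0.05 m/s; chokes a and b in pockets 1 and 3 (either way), c in 2, d in 4, within 7 mm of the floor centre, upright within 0.3 rad (z of cassette in the frame of dock above 0.087 m and angle between cassette's own z axis and vertical below 0.2 rad and linear speed of cassette below 0.05 m/s and contact force between cassette and dock below 0.1 N and contact force between the fingers and cassette above 5 N and value of joint each of catch_near, catch_far above 0.0042 m and (distance between choke_a and pocket_1 below 0.007 m or distance between choke_a and pocket_3 below 0.007 m) and (distance between choke_b and pocket_1 below 0.007 m or distance between choke_b and pocket_3 below 0.007 m) and distance between choke_c and pocket_2 below 0.007 m and distance between choke_d and pocket_4 below 0.007 m and angle between each of choke_a, choke_b, choke_c, choke_d's own z axis and vertical below 0.3 rad); the arm keeps its last pose, push and grip.
It fails at once if the tape, glue bottle or felt pen is moved by more than 30 mm (distance of any of tape, glue, felt_pen from where it was at the start of the episode above 0.03 m).
It fails at once if a choke is dropped (falls free faster than 0.8 m/s) ((linear speed of choke_a above 0.8 m/s and contact force between anything else and choke_a below 0.05 N) or (linear speed of choke_b above 0.8 m/s and contact force between anything else and choke_b below 0.05 N) or (linear speed of choke_c above 0.8 m/s and contact force between anything else and choke_c below 0.05 N) or (linear speed of choke_d above 0.8 m/s and contact force between anything else and choke_d below 0.05 N)).
It also fails if it takes over 67 s, if anything falls off the work surface, if the arm or the gripper's body presses on something with over 40 N, if the wrist force passes 120 N, or if a joint passes its speed limit or range.

## Robot

A 6-joint arm with a two-finger parallel gripper is mounted at the origin on a cart in front of the work surface, level with it; the furniture and walls round the work are solid. World frame = base frame: x ahead of the robot, y to its left, z up, the work surface at z = 0. Lengths are in mm, angles in degrees, forces in N, time in s.
With the tool pointing down it reaches from about 300 to 850 mm from the base axis. Payload 4.2 kg.
Tool frame: the origin (TCP) lies midway between the tips of the shut fingers; the grasp point (between the pads) lies 19 mm behind it; z points along the fingers, y is the line along which they close (so a half turn about z gives the same grasp; the last joint's range is limited). The gripper opens to 91 mm and grips with 3 to 60 N. Pads are 32 mm wide; open, the fingers measure 118 mm over their backs; the gripper's body (76 mm by 178 mm) begins 60 mm behind the grasp point.
Start: joints at [-75.688, 18.312, 89.639, -0, 72.044, -1.146], TCP at [153.262, -554.215, 213.976] pointing down, gripper open.
Joint ranges: [-177.97, 177.97], [-48.28, 115.42], [12.27, 149.76], [-77.06, 257.06], [2.81, 150.46], [-146.56, 146.56]. Speed limits (degrees/s): [147.25, 147.25, 180, 180, 180, 180].

## Interface

Orientations are given as [roll, pitch, yaw] about the fixed x, y, z axes, in that order (R = Rz(yaw) Ry(pitch) Rx(roll)).
In Python, from workcell import env gives the robot as it stands.
- The arm moves only by the shell command python3 -m jog 'ROWS' [FORCE]. ROWS is a JSON object of lists of equal length, an entry for each row: "jaw": the finger opening in mm, from 0 to 91.2; "slide": the shift along the tool's x, y, z in units of 30 mm (1.0 is 30 mm), a list of three; "spin": the turn about the tool's z in units of 8 degrees (1.0 is 8 degrees). In form: {"jaw": [jaw, ...], "slide": [[dx, dy, dz], ...], "spin": [spin, ...]}. A call has 1 to 10 rows; each row shifts and turns the commanded pose from where the row before left it, along the tool's axes as they then stand; what a row does not reach is not made up. A row lasts 1/10 s, in which the tool goes at most 50 mm and 8.59 degrees, less where a joint would pass 70% of its speed; a pose out of reach is approached as far as the arm can. A call is refused whole if a number of a shift passes 1 or a number of a turn 1, either way. A call with a gripper value outside its range is refused whole. The fingers move at their own pace and stop on an object; FORCE is the grip in N (left out, the last holds). Time passes only in rows, so rows that do not move let the fingers close. It gives the time, the measured TCP pose, the force, the opening and the grip force at its end, in the units of the state.
- env.state(): the state, without advancing time (a new reading comes with each control period).
- env.grab_frame(name): name is "scene" or "top" or "wrist"; returns the picture (400x640x3 uint8, red, green, blue); there is no depth.
- env.camera_model(name): a dict with "fx", "fy", "cx", "cy" (pixels), "camera_from_world" (4x4, takes a point from world to camera coordinates). Camera axes: x right, y up, looking along -z (the intrinsics and any distortion apply to the point x, -y, -z); pixel columns grow to the right and rows downward; lengths in mm; the calibration is good to about 2 mm. A picture is of the moment at which its call begins: read the wrist's pose just before it. camera_model takes no time and is no camera call; for the wrist camera it gives the pose at the moment of the call.
- env.job_done(): hands the job in; it is judged then, once.
The state is a dict: "time_s": time; "qpos": joint angles; "qvel": joint speeds; "effort": joint torques, N m; "ee_pos": TCP position; "ee_rot": TCP orientation; "force": force on the tool from outside, world axes, zero at the start; "torque": the same for the moment, N m; "gripper_width": finger opening in mm; "gripper_force": force on a finger pad.
Only numpy, scipy, OpenCV 4.12 (cv2) and the standard library are available. Lean on these libraries where they do the work, as an engineer would, in place of code of your own. Each camera call takes 0.05 s, during which the arm holds its last target. There are 200 camera calls.

## Working session

There is one attempt and no reset: what is moved stays moved. The work goes in short steps, Python scripts to look and compute and a shell command to move; the robot and the scene stay as the last step left them, time stands still between calls to the robot, and variables do not carry over. Pictures are saved under pics/ and viewed, at most 10 in all, crops included, and the job is handed in when it is done.

```bash
ls; mkdir -p pics; python3 - <<'E'
from workcell import env
import cv2, numpy as np
for n in("top","scene"):
    im=env.grab_frame(n); cv2.imwrite(f"pics/{n}0.png",im[:,:,::-1])
    m=env.camera_model(n); print(n,m)
print(env.state())
E
```

```text
pics
top {'fx': 445.88975165818533, 'fy': 445.88975165818533, 'cx': 315.1689422267341, 'cy': 205.90439435409982, 'camera_from_world': array([[-6.31364984e-04, -9.99980312e-01,  6.24322592e-03,
         7.42280177e+01],
       [ 9.75236691e-01,  7.65051652e-04,  2.21162409e-01,
        -6.18256094e+02],
       [-2.21162832e-01,  6.22825719e-03,  9.75217007e-01,
        -9.41129460e+02],
       [ 0.00000000e+00,  0.00000000e+00,  0.00000000e+00,
         1.00000000e+00]])}
scene {'fx': 438.70365608247914, 'fy': 438.70365608247914, 'cx': 323.33270243710695, 'cy': 200.3367042949064, 'camera_from_world': array([[-8.12448903e-01, -5.82598630e-01, -2.24859117e-02,
         5.49013807e+02],
       [ 2.96505810e-01, -4.46077421e-01,  8.44452035e-01,
        -1.84475415e+02],
       [-5.02007056e-01,  6.79406926e-01,  5.35158990e-01,
        -9.65837529e+02],
       [ 0.00000000e+00,  0.00000000e+00,  0.00000000e+00,
         1.00000000e+00]])}
{'time_s': 0.1, 'qpos': array([-7.56899569e+01,  1.83478812e+01,  8.96978859e+01, -2.56142494e-03,
        7.20422920e+01, -1.14575412e+00]), 'qvel': array([-0.01553609, -0.05228167, -0.13025598, -0.06815715, -0.05475051,
       -0.11894327]), 'effort': array([ 3.63442978e-04, -4.13332593e+01, -2.32510167e+01,  7.29466346e-02,
        4.21791477e-02, -6.01073725e-05]), 'ee_pos': array([ 153.11685656, -553.7925934 ,  213.21567767]), 'ee_rot': array([-1.79911910e+02,  6.74123148e-04,  1.54565894e+01]), 'force': array([-0.70519312, -0.03122217,  0.68351828]), 'torque': array([ 0.02452128, -0.0030916 , -0.02450817]), 'gripper_force': 0.0, 'gripper_width': 91.4316021486528}
```

View pics/top0.png

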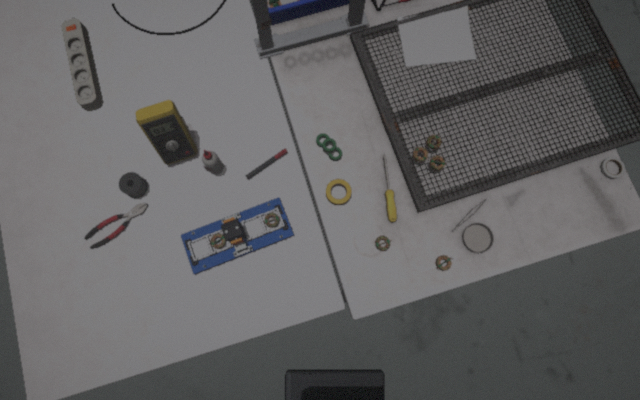

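View pics/scene0.png

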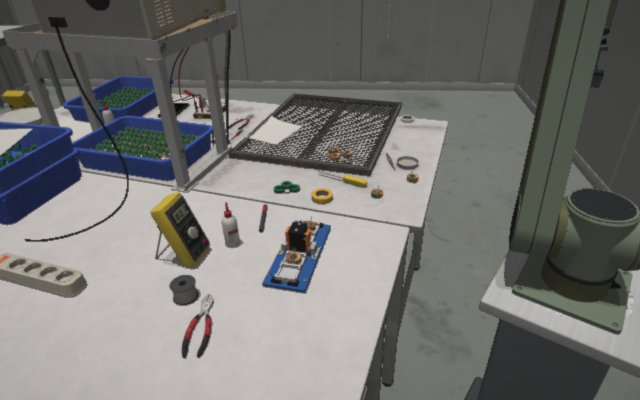

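Top view shows the bench chokes at about (382,243) and (443,263), and the dock at about (238,236) turned roughly 15°. I'll cast rays onto planes next.

```bash
cat > h.py <<'E'
from workcell import env
import cv2, numpy as np
np.set_printoptions(suppress=True,precision=2)
def ray(m,px,z):
    M=m["camera_from_world"];R=M[:3,:3];c=-R.T@M[:3,3]
    px=np.atleast_2d(px).astype(float)
    d=np.c_[(px[:,0]-m["cx"])/m["fx"],-(px[:,1]-m["cy"])/m["fy"],-np.ones(len(px))]@R
    return c+d*((z-c[2])/d[:,2])[:,None]
def proj(m,P):
    P=np.atleast_2d(P);M=m["camera_from_world"];q=P@M[:3,:3].T+M[:3,3]
    return np.c_[m["cx"]-m["fx"]*q[:,0]/q[:,2],m["cy"]+m["fy"]*q[:,1]/q[:,2]]
E
python3 - <<'E'
from h import *
im=cv2.imread("pics/top0.png");m=env.camera_model("top")
hsv=cv2.cvtColor(im,cv2.COLOR_BGR2HSV)
b=cv2.inRange(hsv,(100,120,50),(125,255,255));b[:190]=0
b[:, :170]=0;b[:,300:]=0
pts=np.argwhere(b)[:,::-1]
w=ray(m,pts,12)[:,:2].astype(np.float32)
r=cv2.minAreaRect(w);print("dock",r,len(pts))
for c in((382,243),(443,263)):
    x,y=c;roi=np.zeros(b.shape,np.uint8);roi[y-12:y+13,x-12:x+13]=1
    s=((hsv[:,:,1]>70)&(roi>0))
    p=np.argwhere(s)[:,::-1];w=ray(m,p,12)[:,:2]
    e=cv2.minEnclosingCircle(w.astype(np.float32));print(c,len(p),w.mean(0),e,ray(m,c,10))
t=np.zeros((560,800,3),np.uint8)
t[:,:400]=cv2.resize(im[196:280,178:298],(800,560),interpolation=2)[:,::2] if 0 else cv2.resize(im[190:290,175:300],(400,560*100//125*1+112))[:560]
t[:280,400:]=cv2.resize(im[228:258,362:402],(400,280));t[280:,400:]=cv2.resize(im[248:278,423:463],(400,280))
cv2.imwrite("pics/crop.png",t)
E
```

```text
dock ((561.3147583007812, 258.2120361328125), (95.83074951171875, 244.71966552734375), 21.65137481689453) 1336
(382, 243) 25 [544.42 -85.73] ((542.1636962890625, -84.42528533935547), 13.960247039794922) [[542.03 -83.7   10.  ]]
(443, 263) 66 [ 496.78 -226.38] ((496.35003662109375, -225.2490234375), 15.679852485656738) [[ 495.02 -224.83   10.  ]]
```

View pics/crop.png

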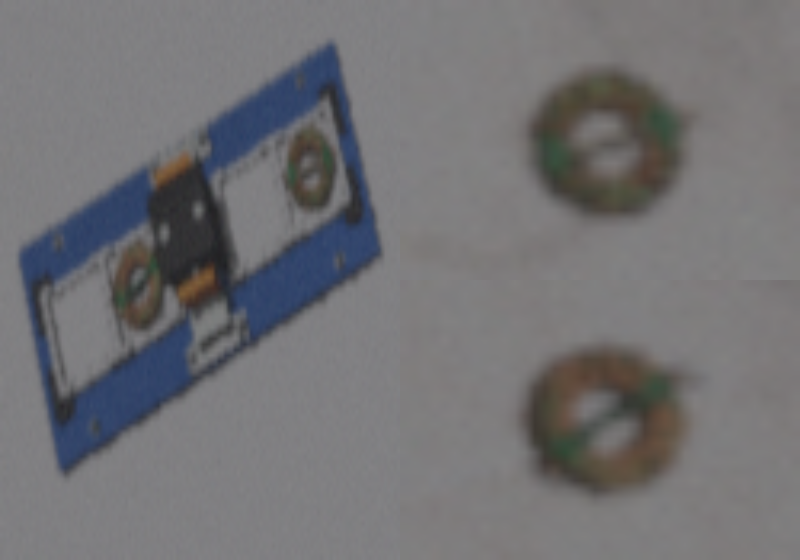

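The crop shows choke tops with green lead ties: the upper choke's lead axis is about 17° off world y, the lower's about 31°. Pockets 1 and 3 are empty. Next is a planner helper that prints rows, which I then type.

```bash
cat > plan.py <<'E'
import sys; from h import *
# usage: plan.py x y z yaw : prints row values to reach the pose
s=env.state();p=s["ee_pos"];yaw=s["ee_rot"][2]
t=np.array(list(map(float,sys.argv[1:4])));ty=float(sys.argv[4])
d=t-p;dy=(ty-yaw+180)%360-180
n=int(max(np.ceil(np.linalg.norm(d)/29),np.ceil(abs(dy)/7.9),1))
if len(sys.argv)>5:n=max(n,int(sys.argv[5]))
print("n",n,"d",d,"dyaw",dy,"spin/row",-dy/8/n)
for k in range(n):
    a=np.radians(yaw+dy*k/n);c,si=np.cos(a),np.sin(a);v=d/n/30
    print([round(float(q),2) for q in(c*v[0]+si*v[1],si*v[0]-c*v[1],-v[2])],end=",")
print()
E
python3 plan.py 480 -205 200 121
```

```text
n 17 d [326.88 348.79 -13.22] dyaw 105.54341061580897 spin/row -0.7760544898221248
[0.8, -0.49, 0.03],[0.85, -0.4, 0.03],[0.89, -0.3, 0.03],[0.91, -0.21, 0.03],[0.93, -0.11, 0.03],[0.94, -0.01, 0.03],[0.93, 0.1, 0.03],[0.92, 0.2, 0.03],[0.89, 0.29, 0.03],[0.85, 0.39, 0.03],[0.81, 0.48, 0.03],[0.75, 0.56, 0.03],[0.68, 0.64, 0.03],[0.61, 0.71, 0.03],[0.53, 0.77, 0.03],[0.44, 0.83, 0.03],[0.35, 0.87, 0.03],
```

```bash
python3 -m jog '{"jaw":[70,70,70,70,70,70,70,70,70],"slide":[[0.8,-0.49,0.03],[0.85,-0.4,0.03],[0.89,-0.3,0.03],[0.91,-0.21,0.03],[0.93,-0.11,0.03],[0.94,-0.01,0.03],[0.93,0.1,0.03],[0.92,0.2,0.03],[0.89,0.29,0.03]],"spin":[-0.78,-0.78,-0.78,-0.78,-0.78,-0.78,-0.78,-0.78,-0.78]}' 20
python3 -m jog '{"jaw":[70,70,70,70,70,70,70,70,70],"slide":[[0.85,0.39,0.03],[0.81,0.48,0.03],[0.75,0.56,0.03],[0.68,0.64,0.03],[0.61,0.71,0.03],[0.53,0.77,0.03],[0.44,0.83,0.03],[0.35,0.87,0.03],[0,0,0]],"spin":[-0.78,-0.78,-0.78,-0.78,-0.78,-0.78,-0.78,-0.78,0]}'
python3 - <<'E'
from h import *
m=env.camera_model("wrist");im=env.grab_frame("wrist");cv2.imwrite("pics/w1.png",im[:,:,::-1])
print(m); print(proj(m,[[496,-225,10],[542,-84,10]]))
E
```

```text
time_s: 1.0
ee_pos: [326.4, -367.9, 205.5]
ee_rot: [-180.0, -0.0, 71.9]
force: [-0.1, 0.6, 0.6]
gripper_width: 70.2
gripper_force: 0.0
time_s: 1.9
ee_pos: [480.3, -202.1, 198.1]
ee_rot: [180.0, -0.1, 121.8]
force: [-0.1, -0.7, 0.7]
gripper_width: 69.9
gripper_force: 0.0
{'fx': 332.6208655608234, 'fy': 332.6208655608234, 'cx': 323.8933252277291, 'cy': 197.28100659438394, 'camera_from_world': array([[   0.85,    0.53,    0.  , -301.73],
       [  -0.51,    0.82,   -0.27,  437.  ],
       [  -0.14,    0.23,    0.96, -261.24],
       [   0.  ,    0.  ,    0.  ,    1.  ]])}
[[324.45 198.96]
 [432.91 111.3 ]]
```

View pics/w1.png

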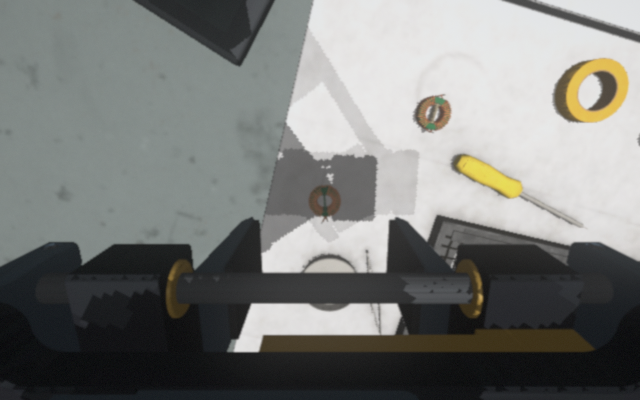

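The picture shows choke 1 at (324,201) in the gripper's shadow with its leads vertical in the image (along tool x, so the yaw suits), and choke 2 at (434,113).

```bash
python3 - <<'E'
from h import *
m=env.camera_model("wrist");im=cv2.imread("pics/w1.png").astype(int)
for (x,y) in((324,201),(434,113)):
    r=im[y-26:y+27,x-26:x+27]; sat=(r.max(2)-r.min(2))/(r.max(2)+1)
    s=(sat>0.35).astype(np.uint8)
    n,l,st,ce=cv2.connectedComponentsWithStats(s);k=1+st[1:,4].argmax()
    q=np.argwhere(l==k)[:,::-1]+[x-26,y-26]
    w=ray(m,q,11)[:,:2];(c,d,a)=cv2.fitEllipse(cv2.convexHull(w.astype(np.float32)))
    print(st[k],c,d,cv2.minEnclosingCircle(w.astype(np.float32)))
    g=(l==k)&(r[:,:,1]>r[:,:,2]+8)
    g=ray(m,np.argwhere(g)[:,::-1]+[x-26,y-26],14)[:,:2]
    if len(g)>3:
        g0=g-g.mean(0);v=np.linalg.svd(g0)[2][0];print("green",len(g),g.mean(0),"lead axis angle",np.degrees(np.arctan2(v[1],v[0])))
E
python3 plan.py 496 -225 60 121
```

```text
[16 19  8 19 51] (490.8932800292969, -235.52447509765625) (7.3961334228515625, 22.27975082397461) ((490.3382873535156, -234.29226684570312), 10.921476364135742)
[ 27  15  15  26 164] (551.1940307617188, -83.60832214355469) (13.25418472290039, 25.307491302490234) ((551.1492919921875, -83.06498718261719), 12.932720184326172)
n 5 d [  16.86  -21.84 -138.1 ] dyaw -0.6360008789329186 spin/row 0.015900021973322964
[-0.18, 0.02, 0.92],[-0.18, 0.02, 0.92],[-0.18, 0.02, 0.92],[-0.18, 0.02, 0.92],[-0.18, 0.02, 0.92],
```

```bash
cat > find.py <<'E'
from h import *
def find(im,m,c,R=26,z=9):
    x,y=map(int,c);r=im[y-R:y+R+1,x-R:x+R+1].astype(int)
    sat=np.uint8(255*(r.max(2)-r.min(2))/(r.max(2)+8))
    th,s=cv2.threshold(sat,0,255,cv2.THRESH_OTSU);s=cv2.morphologyEx(s,cv2.MORPH_CLOSE,np.ones((3,3)))
    n,l,st,ce=cv2.connectedComponentsWithStats(s);k=1+st[1:,4].argmax()
    q=np.argwhere(l==k)[:,::-1]+[x-R,y-R];w=ray(m,q,z)[:,:2].astype(np.float32)
    print("th",th,"n",len(q),"ell",cv2.fitEllipse(cv2.convexHull(w)),"circ",cv2.minEnclosingCircle(w))
    G=(l==k)&(r[:,:,1]>r[:,:,2]+5)
    g=ray(m,np.argwhere(G)[:,::-1]+[x-R,y-R],15)[:,:2]
    if len(g)>5:
        v=np.linalg.svd(g-g.mean(0))[2][0];print(" green",len(g),"lead axis",np.degrees(np.arctan2(v[1],v[0])))
E
python3 - <<'E'
from find import *
m=env.camera_model("wrist");im=cv2.imread("pics/w1.png")
for c in((324,201),(434,113)):find(im,m,c)
E
```

```text
th 35.0 n 660 ell ((496.0426025390625, -228.75697326660156), (35.81855773925781, 38.5789794921875), 33.90559005737305) circ ((496.71923828125, -228.88607788085938), 19.71925926208496)
 green 48 lead axis -56.128980181065565
th 42.0 n 747 ell ((542.7000732421875, -86.25569152832031), (35.00052261352539, 36.32991027832031), 20.130828857421875) circ ((543.4552612304688, -85.93324279785156), 18.846681594848633)
 green 107 lead axis 107.34024432588036
```

```bash
python3 plan.py 496 -227.5 45 123.5 6
```

```text
n 6 d [  16.86  -24.34 -153.1 ] dyaw 1.8639991210670814 spin/row -0.03883331502223086
[-0.16, 0.01, 0.85],[-0.16, 0.01, 0.85],[-0.16, 0.01, 0.85],[-0.16, 0.01, 0.85],[-0.16, 0.01, 0.85],[-0.16, 0.0, 0.85],
```

```bash
python3 -m jog '{"jaw":[58,58,58,58,58,58,58,58],"slide":[[-0.16,0.01,0.85],[-0.16,0.01,0.85],[-0.16,0.01,0.85],[-0.16,0.01,0.85],[-0.16,0.01,0.85],[-0.16,0,0.85],[0,0,0],[0,0,0]],"spin":[-0.04,-0.04,-0.04,-0.04,-0.04,-0.04,0,0]}'
python3 - <<'E'
from find import *
m=env.camera_model("wrist");im=env.grab_frame("wrist")[:,:,::-1];cv2.imwrite("pics/w2.png",im)
p=proj(m,[496,-227.5,9])[0];print(p)
if 60<p[1]<330:find(np.ascontiguousarray(im),m,p,50)
E
```

```text
time_s: 2.75
ee_pos: [494.8, -228.2, 45.8]
ee_rot: [-180.0, -0.0, 123.4]
force: [0.8, -0.3, -0.1]
gripper_width: 58.4
gripper_force: 0.0
[325.39 221.3 ]
th 44.0 n 2089 ell ((498.3269958496094, -229.41062927246094), (35.98197555541992, 44.9028205871582), 30.06475257873535) circ ((498.6726379394531, -230.54930114746094), 22.75371742248535)
 green 228 lead axis -56.21271598390645
```

View pics/w2.png

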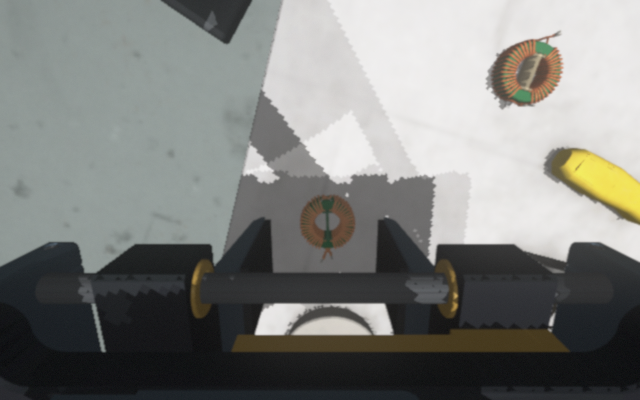

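The picture shows choke 1 centred between the fingers at (327,222), which matches the prediction of (325,221); its leads are along tool x. Descending to grasp.

```bash
python3 plan.py 496.3 -227.7 11 124 3
```

```text
n 3 d [  0.78   0.64 -35.59] dyaw 0.6141905167026209 spin/row -0.025591271529275872
[0.0, 0.01, 0.4],[0.0, 0.01, 0.4],[0.0, 0.01, 0.4],
```

```bash
python3 -m jog '{"jaw":[58,58,58,58,30,30,30,30,30],"slide":[[0,0.01,0.4],[0,0.01,0.4],[0,0.01,0.4],[0,0,0],[0,0,0],[0,0,0],[0,0,0],[0,0,0],[0,0,0]],"spin":[0,0,0,0,0,0,0,0,0]}' 25
```

```text
time_s: 3.7
ee_pos: [496.6, -227.3, 10.1]
ee_rot: [180.0, 0.1, 123.5]
force: [-0.2, -0.4, 1.2]
gripper_width: 34.5
gripper_force: 25.0
```

```bash
python3 -m jog '{"jaw":[30,30,30],"slide":[[0,0,0.0],[0,0,-0.5],[0,0,-1]],"spin":[0,0,0]}'; python3 plan.py 583 202 200 111.65 16
```

```text
time_s: 4.0
ee_pos: [494.3, -226.3, 53.1]
ee_rot: [-179.8, -0.3, 123.5]
force: [-0.3, -0.0, -0.2]
gripper_width: 34.6
gripper_force: 25.0
n 16 d [ 88.7  428.3  146.91] dyaw -11.805725238396349 spin/row 0.09223222842497147
[0.64, 0.65, -0.31],[0.65, 0.64, -0.31],[0.66, 0.63, -0.31],[0.67, 0.62, -0.31],[0.67, 0.61, -0.31],[0.68, 0.6, -0.31],[0.69, 0.59, -0.31],[0.7, 0.59, -0.31],[0.71, 0.58, -0.31],[0.71, 0.57, -0.31],[0.72, 0.56, -0.31],[0.73, 0.55, -0.31],[0.73, 0.54, -0.31],[0.74, 0.53, -0.31],[0.75, 0.52, -0.31],[0.75, 0.51, -0.31],
```

```bash
python3 -m jog '{"jaw":[30,30,30,30,30,30,30,30],"slide":[[0.64,0.65,-0.31],[0.65,0.64,-0.31],[0.66,0.63,-0.31],[0.67,0.62,-0.31],[0.67,0.61,-0.31],[0.68,0.6,-0.31],[0.69,0.59,-0.31],[0.7,0.59,-0.31]],"spin":[0.09,0.09,0.09,0.09,0.09,0.09,0.09,0.09]}'
python3 -m jog '{"jaw":[30,30,30,30,30,30,30,30,30,30],"slide":[[0.71,0.58,-0.31],[0.71,0.57,-0.31],[0.72,0.56,-0.31],[0.73,0.55,-0.31],[0.73,0.54,-0.31],[0.74,0.53,-0.31],[0.75,0.52,-0.31],[0.75,0.51,-0.31],[0,0,0],[0,0,0]],"spin":[0.09,0.09,0.09,0.09,0.09,0.09,0.09,0.09,0,0]}'
python3 - <<'E'
from h import *
m=env.camera_model("wrist");im=env.grab_frame("wrist")[:,:,::-1];cv2.imwrite("pics/w3.png",im)
im=cv2.imread("pics/w3.png")
hsv=cv2.cvtColor(im,cv2.COLOR_BGR2HSV);b=cv2.inRange(hsv,(100,120,40),(125,255,255));b[:,:150]=0
n,l,st,ce=cv2.connectedComponentsWithStats(b);print(st[1:][st[1:,4]>100])
p=np.argwhere(b)[:,::-1];w=ray(m,p,12)[:,:2].astype(np.float32);print(cv2.minAreaRect(w))
E
```

```text
time_s: 4.8
ee_pos: [540.2, -12.0, 129.3]
ee_rot: [-180.0, -0.0, 117.7]
force: [0.8, 0.0, -0.1]
gripper_width: 34.4
gripper_force: 25.0
time_s: 5.8
ee_pos: [583.9, 201.3, 203.0]
ee_rot: [-179.9, 0.0, 112.0]
force: [-0.2, -0.2, -1.1]
gripper_width: 34.7
gripper_force: 25.0
[[ 276    0   27  106 2152]
 [ 348    0   28  107 2151]
 [ 280  137   22   21  341]
 [ 349  137   21   29  484]
 [ 282  174   20   53  600]
 [ 347  176   10   39  238]]
((564.6244506835938, 252.55418395996094), (97.2725830078125, 234.69326782226562), 21.894166946411133)
```

View pics/w3.png

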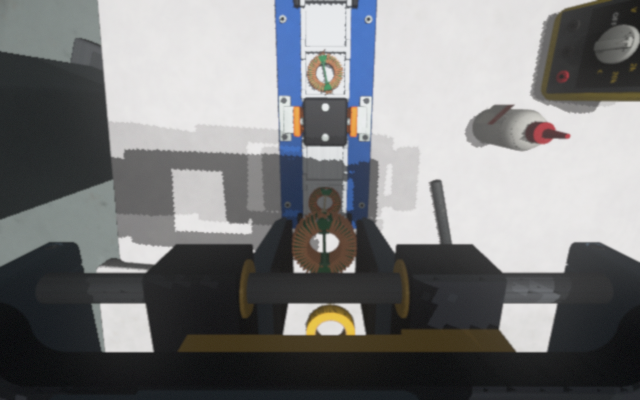

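Wrist view: dock runs up the image (blue edges at columns 276–375), handle at (325,122) with two screws, pocket 3 at about (325,160), choke_d at (324,200), and the carried choke held upright at (324,245).

```bash
python3 - <<'E'
from h import *
m=env.camera_model("wrist");im=cv2.imread("pics/w3.png")
print("handle screws mid",ray(m,[[325,108],[325,137]],85).mean(0))
hsv=cv2.cvtColor(im,cv2.COLOR_BGR2HSV);b=cv2.inRange(hsv,(100,120,40),(125,255,255));b[:,:150]=0
b[200:]=0
# left & right outer edges in world at z=12
L=[];R=[]
for y in range(5,200):
    c=np.where(b[y,270:385])[0]
    if len(c)>8:L.append((270+c[0],y));R.append((270+c[-1]+1,y))
L=ray(m,L,12)[:,:2];R=ray(m,R,12)[:,:2]
for E in(L,R):
    vx,vy,x0,y0=cv2.fitLine(E.astype(np.float32),cv2.DIST_HUBER,0,.01,.01).ravel();print(np.degrees(np.arctan2(vy,vx))-90,x0,y0)
a=np.radians(21.75);ex=np.array([np.cos(a),np.sin(a)]);ey=np.array([-ex[1],ex[0]])
print("ex: L,R",np.median(L@ex),np.median(R@ex),"mid",(np.median(L@ex)+np.median(R@ex))/2)
# orange pads
o=cv2.inRange(hsv,(5,120,80),(20,255,255));o[:,:290]=0;o[:90]=0;o[150:]=0;o[:,362:]=0
for h0,h1 in((290,325),(325,362)):
    q=np.argwhere(o[:,h0:h1])[:,::-1]+[h0,0];print("orange",len(q),q.min(0),q.max(0))
for c,z,nm in(((561.31,258.21),12,"topcam dock"),):
    print(nm,np.array(c)@ex,np.array(c)@ey)
h=ray(m,[[325,108],[325,137]],85).mean(0)[:2];print("handle",h@ex,h@ey)
im2=cv2.imread("pics/top0.png");mt=env.camera_model("top")
cv2.imwrite("pics/w3z.png",cv2.resize(im[90:215,270:382],None,fx=5,fy=5)[:600])
g=cv2.cvtColor(im,cv2.COLOR_BGR2GRAY);print(g[60:215,316:334].mean(1).astype(int))
print("rows at z=27 -> ey",[(y,round(float(ray(m,(325,y),27)[0][:2]@ey),1)) for y in(46,50,94,98,150,180,184,220)])
print("rows at z=17 -> ey",[(y,round(float(ray(m,(325,y),17)[0][:2]@ey),1)) for y in(50,94,150,180,184)])
E
```

```text
handle screws mid [562.62 256.39  85.  ]
-157.5853 505.59265 270.0796
-163.19258 591.44135 306.45715
ex: L,R 569.6181979716243 666.229949768427 mid 617.9240738700257
orange 209 [294 107] [302 135]
orange 211 [347 107] [356 136]
topcam dock 617.0317260619546 31.830319398413394
handle 617.5699563218808 29.6520849195488
[139 140 137 127 120 123 137 159 178 192 199 201 202 203 207 209 205 204
 200 192 181 166 152 143 139 138 136 135 130 128 133 150 172 186 197 222
 216 157  90  70  79  86  92 108 130 142 146 147 143 136 120  97  85  84
  84  83  83  83  82  82  82  81  81  80  80  80  80  79  79  79  78  78
  80  90 108 122 125 123 119 112  97  77  67  63  60  88 155 214 225 225
 225 225 224 224 224 224 224 223 218 192 145 111 103 102 102 102 102 102
 101 101 101 101 101 101 101 101 100  99  94  85  87  97 100  98  96  96
  91  77  65  59  57  58  58  59  60  65  72  79  85  87  89  91  91  90
  88  86  82  77  70  66  66  66  64  63  64]
rows at z=27 -> ey [(46, 98.6), (50, 95.0), (94, 54.5), (98, 50.6), (150, -1.3), (180, -33.4), (184, -37.7), (220, -78.6)]
rows at z=17 -> ey [(50, 96.4), (94, 54.7), (150, -2.7), (180, -35.6), (184, -40.1)]
```

View pics/w3z.png

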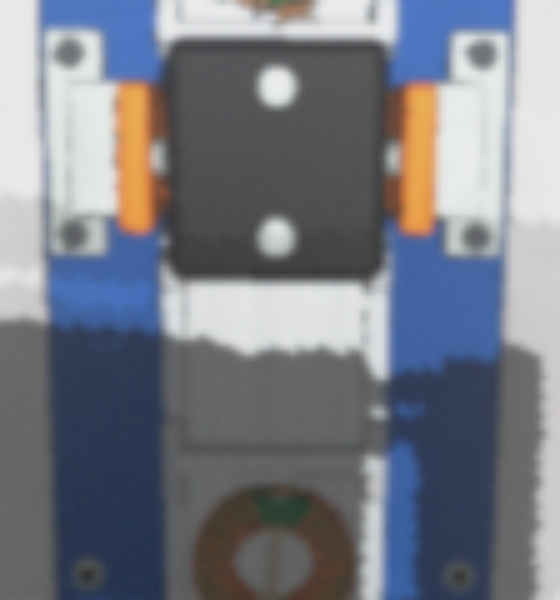

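```bash
python3 - <<'E'
from h import *
m=env.camera_model("wrist");p=env.state()["ee_pos"]
print("carried choke top expected px",proj(m,p+[0,0,4.5]),proj(m,p+[0,0,-2]))
E
python3 plan.py 578.6 216.3 70 111.75 7
```

```text
carried choke top expected px [[322.61 247.13]] [[322.67 242.34]]
n 7 d [  -5.07   15.72 -132.77] dyaw -0.20482941254300613 spin/row 0.0036576680811251094
[0.08, 0.01, 0.63],[0.08, 0.01, 0.63],[0.08, 0.01, 0.63],[0.08, 0.01, 0.63],[0.08, 0.01, 0.63],[0.08, 0.01, 0.63],[0.08, 0.01, 0.63],
```

```bash
python3 -m jog '{"jaw":[30,30,30,30,30,30,30,30,30],"slide":[[0.08,0.02,0.63],[0.08,0.02,0.63],[0.08,0.02,0.63],[0.08,0.02,0.63],[0.08,0.02,0.63],[0.08,0.01,0.63],[0.08,0.01,0.63],[0,0,0.4],[0,0,0]],"spin":[0,0,0,0,0,0,0,0,0]}'
python3 - <<'E'
from h import *
m=env.camera_model("wrist");im=env.grab_frame("wrist")[:,:,::-1];cv2.imwrite("pics/w4.png",im)
p=env.state()["ee_pos"]
print(p,proj(m,[p+[0,0,-2],[578.1,216,27],[578.1,216,17]]))
cv2.imwrite("pics/w4z.png",cv2.resize(im[100:300,200:450],None,fx=3,fy=3))
E
```

```text
time_s: 6.75
ee_pos: [579.8, 216.6, 57.1]
ee_rot: [-179.7, 0.0, 111.9]
force: [0.8, -0.7, -0.3]
gripper_width: 34.3
gripper_force: 25.0
[580.84 217.15  58.48] [[324.68 243.15]
 [320.17 224.76]
 [320.4  219.56]]
```

View pics/w4z.png

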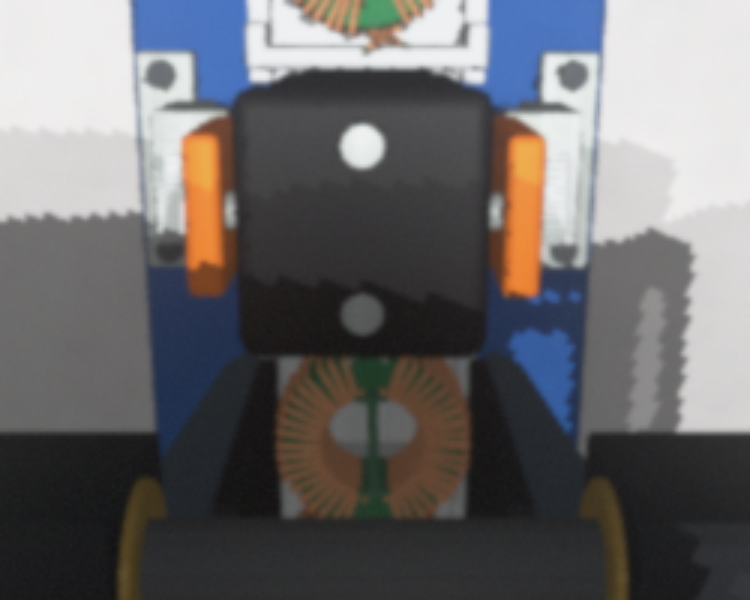

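The view shows the held choke at column ~324 while the handle centre is at ~321, so a small shift to −x is needed. Computing it relative to the picture.

```bash
python3 - <<'E'
from h import *
a=np.radians(21.75);ex=np.array([np.cos(a),np.sin(a)]);ey=np.array([-ex[1],ex[0]])
P=[];
for i in range(4):
    m=env.camera_model("wrist");p=env.state()["ee_pos"];P.append(p);print(p,p[:2]@ex,p[:2]@ey)
    if i<3: im=env.grab_frame("wrist")
f=lambda c,r:(200+c/3,100+r/3)
for n,px,z in(("scr1",f(362,146),85),("scr2",f(362,314),85),("plateL",f(151,300),12),("plateR",f(590,300),12),("plateL2",f(135,40),12),("plateR2",f(604,40),12),("choke L",f(276,437),58),("choke R",f(470,437),58),("choke tie top",f(373,375),63),("tie bottom",f(373,490),63)):
    w=ray(m,px,z)[0][:2];print(n,w@ex,w@ey)
E
```

```text
[580.84 217.15  58.48] 619.9561993178838 -13.538479685235984
[581.55 217.56  59.4 ] 620.7732877750595 -13.42331330845937
[581.94 217.82  59.95] 621.2235224102309 -13.328062524280057
[582.09 218.02  60.23] 621.4387794649958 -13.194079197101303
scr1 620.403604443877 42.88289142533961
scr2 620.4552131457472 17.129375713703695
plateL 571.6304171882533 -2.0048166222068176
plateR 672.2485385186963 -1.601019878791874
plateL2 571.407660128868 55.76788622252786
plateR2 671.5455253002359 56.22582508156452
choke L 604.1187236550534 -15.412021839376251
choke R 640.6875982716272 -15.277312957633285
choke tie top 622.3107286185378 -1.0463408409187878
tie bottom 622.4242164574229 -23.795561423431252
```

```bash
python3 -m jog '{"jaw":[30,30,30,30,30,30,30,30],"slide":[[-0.03,-0.1,0.2],[0,0,0.2],[0,0,0.2],[0,0,0.05],[0,0,0],[0,0,0],[0,0,0],[0,0,0]],"spin":[0,0,0,0,0,0,0,0]}'
python3 - <<'E'
from h import *
a=np.radians(21.75);ex=np.array([np.cos(a),np.sin(a)]);ey=np.array([-ex[1],ex[0]])
for i in range(2):
    m=env.camera_model("wrist");p=env.state()["ee_pos"];print(p,p[:2]@ex,p[:2]@ey)
    im=env.grab_frame("wrist")[:,:,::-1]
cv2.imwrite("pics/w5z.png",cv2.resize(im[130:290,230:420],None,fx=4,fy=3.75))
E
```

```text
time_s: 7.75
ee_pos: [579.0, 216.2, 39.8]
ee_rot: [180.0, 0.0, 111.9]
force: [-0.6, -0.4, -1.2]
gripper_width: 34.5
gripper_force: 25.0
[579.04 216.24  39.82] 617.9475150946907 -13.71889411873849
[579.   216.2   39.82] 617.8983245526781 -13.74937890450883
```

View pics/w5z.png

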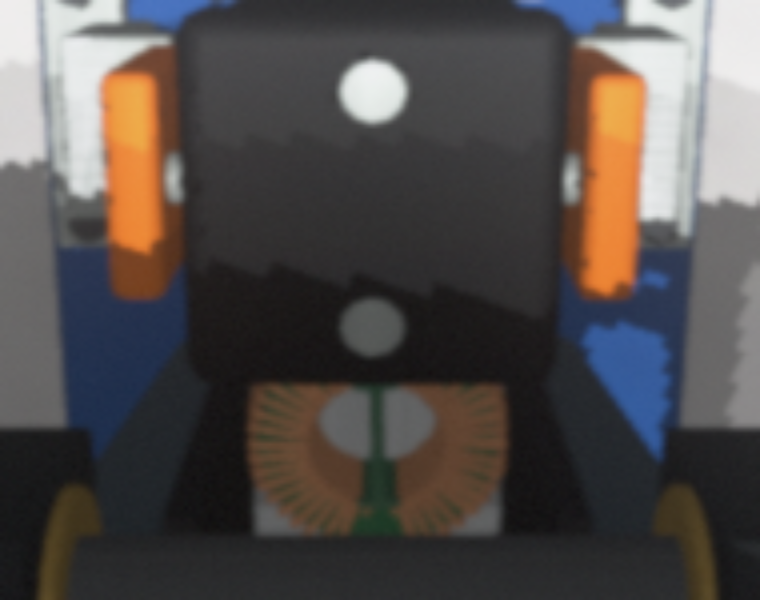

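The choke now lies within about 0.5 mm of the cassette axis (crop columns 378 vs handle 373, plate 376). Lowering with a small −x correction, watching the force.

```bash
python3 -m jog '{"jaw":[30,30,30,30,30,30,30],"slide":[[0,-0.02,0.08],[0,0,0.08],[0,0,0.08],[0,0,0.08],[0,0,0.05],[0,0,0],[0,0,0]],"spin":[0,0,0,0,0,0,0]}'
```

```text
time_s: 8.55
ee_pos: [578.4, 215.9, 28.5]
ee_rot: [180.0, 0.0, 111.9]
force: [1.1, -0.1, -0.2]
gripper_width: 34.5
gripper_force: 25.0
```

```bash
python3 -m jog '{"jaw":[30,30,48,48,48,48],"slide":[[0,0,0.02],[0,0,0],[0,0,0],[0,0,0],[0,0,0],[0,0,0]],"spin":[0,0,0,0,0,0]}'
python3 -m jog '{"jaw":[48,48,48,48,48],"slide":[[0,0,-0.3],[0,0,-1],[0,0,-1],[0,0,-1],[0,0,-1]],"spin":[0,0,0,0,0]}'
python3 plan.py 530 214 190 112;  python3 - <<'E'
from find import *
env.grab_frame("wrist")
m=env.camera_model("wrist");p0=env.state()["ee_pos"];im=np.ascontiguousarray(env.grab_frame("wrist")[:,:,::-1]);cv2.imwrite("pics/w6.png",im)
c=proj(m,[578.6,216.3,25])[0];print(c,p0);find(im,m,c,24,z=26)
E
```

```text
time_s: 9.15
ee_pos: [578.4, 215.9, 28.0]
ee_rot: [180.0, 0.0, 111.9]
force: [-0.2, -0.0, 0.7]
gripper_width: 48.0
gripper_force: 0.0
time_s: 9.65
ee_pos: [578.3, 215.9, 158.9]
ee_rot: [180.0, 0.0, 111.9]
force: [0.6, 0.1, -0.1]
gripper_width: 48.1
gripper_force: 0.0
n 2 d [-48.29  -1.91  31.09] dyaw 0.06192144133677857 spin/row -0.0038700900835486607
[0.27, -0.76, -0.52],[0.27, -0.76, -0.52],
[318.85 184.54] [581.12 216.97 164.6 ]
th 43.0 n 791 ell ((579.3268432617188, 215.41827392578125), (35.057987213134766, 40.758201599121094), 20.405427932739258) circ ((579.8901977539062, 213.5540313720703), 20.39338493347168)
 green 56 lead axis -68.02358321307253
```

Choke 1 sits in pocket 3. Now to choke 2.

```bash
python3 plan.py 542.7 -85.8 150 107.5 12
```

```text
n 12 d [ -38.35 -302.73  -12.57] dyaw -4.435636964485866 spin/row 0.04620455171339444
[-0.74, -0.41, 0.03],[-0.74, -0.41, 0.03],[-0.75, -0.4, 0.03],[-0.75, -0.4, 0.03],[-0.75, -0.39, 0.03],[-0.75, -0.39, 0.03],[-0.76, -0.38, 0.03],[-0.76, -0.38, 0.03],[-0.76, -0.37, 0.03],[-0.76, -0.37, 0.03],[-0.77, -0.36, 0.03],[-0.77, -0.36, 0.03],
```

```bash
python3 -m jog '{"jaw":[58,58,58,58,58,58,58,58],"slide":[[-0.74,-0.41,0.03],[-0.74,-0.41,0.03],[-0.75,-0.4,0.03],[-0.75,-0.4,0.03],[-0.75,-0.39,0.03],[-0.75,-0.39,0.03],[-0.76,-0.38,0.03],[-0.76,-0.38,0.03]],"spin":[0.05,0.05,0.05,0.05,0.05,0.05,0.05,0.05]}'
python3 -m jog '{"jaw":[58,58,58,58,58,58,58,58,58,58],"slide":[[-0.76,-0.37,0.2],[-0.76,-0.37,0.2],[-0.77,-0.36,0.2],[-0.77,-0.36,0.2],[0,0,0.9],[0,0,0.9],[0,0,0.9],[0,0,0],[0,0,0],[0,0,0]],"spin":[0.05,0.05,0.05,0.05,0,0,0,0,0,0]}'
python3 - <<'E'
from find import *
env.grab_frame("wrist")
m=env.camera_model("wrist");p0=env.state()["ee_pos"];im=np.ascontiguousarray(env.grab_frame("wrist")[:,:,::-1]);cv2.imwrite("pics/w7.png",im)
c=proj(m,[542.7,-85.8,9])[0];print(c,p0);find(im,m,c,45,z=9)
E
python3 plan.py 542.7 -85.8 11 107.5
```

```text
time_s: 10.55
ee_pos: [552.0, 13.1, 149.2]
ee_rot: [-179.9, -0.0, 108.7]
force: [-0.2, 0.1, 0.5]
gripper_width: 57.9
gripper_force: 0.0
time_s: 11.55
ee_pos: [540.7, -86.9, 46.1]
ee_rot: [179.9, 0.1, 107.1]
force: [0.0, 0.2, -0.1]
gripper_width: 57.9
gripper_force: 0.0
[325.79 220.38] [540.78 -86.93  46.24]
th 44.0 n 1911 ell ((543.69580078125, -88.3581771850586), (35.29168701171875, 42.5472412109375), 13.089140892028809) circ ((544.8816528320312, -89.29557800292969), 21.911115646362305)
 green 245 lead axis 107.14838374154517
n 2 d [  2.04   1.09 -35.19] dyaw 0.3534044088974042 spin/row -0.022087775556087763
[0.01, 0.04, 0.59],[0.01, 0.04, 0.59],
```

```bash
python3 -m jog '{"jaw":[58,58,58,58,58,30,30,30,30,30],"slide":[[0,0.03,0.4],[0.01,0.03,0.4],[0,0,0.38],[0,0,0],[0,0,0],[0,0,0],[0,0,0],[0,0,0],[0,0,0],[0,0,0]],"spin":[0,0,0,0,0,0,0,0,0,0]}' 25
python3 -m jog '{"jaw":[30,30,30,30],"slide":[[0,0,-0.2],[0,0,-0.6],[0,0,-1],[0,0,-1]],"spin":[0,0,0,0]}'
python3 plan.py 545 300 170 111.9 16
```

```text
time_s: 12.65
ee_pos: [541.6, -86.0, 9.7]
ee_rot: [180.0, 0.0, 107.1]
force: [0.4, 0.8, 1.9]
gripper_width: 34.1
gripper_force: 25.0
time_s: 13.05
ee_pos: [540.7, -85.9, 94.2]
ee_rot: [-179.9, -0.0, 107.1]
force: [-0.1, 0.0, -1.1]
gripper_width: 34.0
gripper_force: 25.0
n 16 d [  4.28 385.89  75.85] dyaw 4.762466470999755 spin/row -0.03720676930468558
[0.77, 0.25, -0.16],[0.76, 0.25, -0.16],[0.76, 0.25, -0.16],[0.76, 0.26, -0.16],[0.76, 0.26, -0.16],[0.76, 0.27, -0.16],[0.76, 0.27, -0.16],[0.76, 0.27, -0.16],[0.75, 0.28, -0.16],[0.75, 0.28, -0.16],[0.75, 0.28, -0.16],[0.75, 0.29, -0.16],[0.75, 0.29, -0.16],[0.75, 0.3, -0.16],[0.75, 0.3, -0.16],[0.74, 0.3, -0.16],
```

```bash
python3 -m jog '{"jaw":[30,30,30,30,30,30,30,30],"slide":[[0.77,0.25,-0.2],[0.76,0.25,-0.2],[0.76,0.25,-0.2],[0.76,0.26,-0.2],[0.76,0.26,-0.2],[0.76,0.27,-0.2],[0.76,0.27,-0.2],[0.76,0.27,-0.2]],"spin":[-0.04,-0.04,-0.04,-0.04,-0.04,-0.04,-0.04,-0.04]}'
python3 -m jog '{"jaw":[30,30,30,30,30,30,30,30,30,30],"slide":[[0.75,0.28,-0.16],[0.75,0.28,-0.16],[0.75,0.28,-0.16],[0.75,0.29,-0.16],[0.75,0.29,-0.1],[0.75,0.3,0],[0.75,0.3,0],[0.74,0.3,0],[0,0,0],[0,0,0]],"spin":[-0.04,-0.04,-0.04,-0.04,-0.04,-0.04,-0.04,-0.04,0,0]}'
python3 plan.py 529.5 338.5 50 111.9 8
```

```text
time_s: 13.85
ee_pos: [543.0, 108.0, 141.9]
ee_rot: [-180.0, 0.0, 109.7]
force: [1.2, 0.4, -0.7]
gripper_width: 34.2
gripper_force: 25.0
time_s: 14.85
ee_pos: [544.1, 299.6, 163.4]
ee_rot: [-180.0, 0.0, 112.3]
force: [0.2, -1.1, -0.7]
gripper_width: 34.2
gripper_force: 25.0
n 8 d [ -14.61   38.85 -113.44] dyaw -0.4160651647970326 spin/row 0.006501018199953634
[0.17, 0.01, 0.47],[0.17, 0.0, 0.47],[0.17, 0.0, 0.47],[0.17, 0.0, 0.47],[0.17, 0.0, 0.47],[0.17, 0.0, 0.47],[0.17, 0.0, 0.47],[0.17, 0.0, 0.47],
```

```bash
python3 -m jog '{"jaw":[30,30,30,30,30,30,30,30,30,30],"slide":[[0.23,0,0.3],[0.23,0,0.3],[0.23,0,0.47],[0.23,0,0.6],[0.23,0,0.6],[0.22,0,0.6],[0,0,0.47],[0,0,0.4],[0,0,0],[0,0,0]],"spin":[0.05,0,0,0,0,0,0,0,0,0]}'
python3 -m jog '{"jaw":[30,30,30],"slide":[[0,0,0],[0,0,0],[0,0,0]],"spin":[0,0,0]}'
python3 plan.py 529.5 338.5 40 111.9
python3 - <<'E'
from h import *
im=env.grab_frame("wrist")[:,:,::-1]
cv2.imwrite("pics/w8z.png",cv2.resize(im[110:290,200:440],None,fx=3.3,fy=3.3))
E
```

```text
time_s: 15.85
ee_pos: [529.4, 337.7, 51.3]
ee_rot: [180.0, 0.0, 111.8]
force: [-0.3, -0.4, -0.8]
gripper_width: 34.7
gripper_force: 25.0
time_s: 16.15
ee_pos: [529.5, 338.0, 52.0]
ee_rot: [179.9, -0.0, 111.8]
force: [0.1, 0.5, 0.0]
gripper_width: 34.3
gripper_force: 25.0
n 1 d [ -0.02   0.46 -12.04] dyaw 0.051136069376042315 spin/row -0.006392008672005289
[0.01, 0.01, 0.4],
```

View pics/w8z.png

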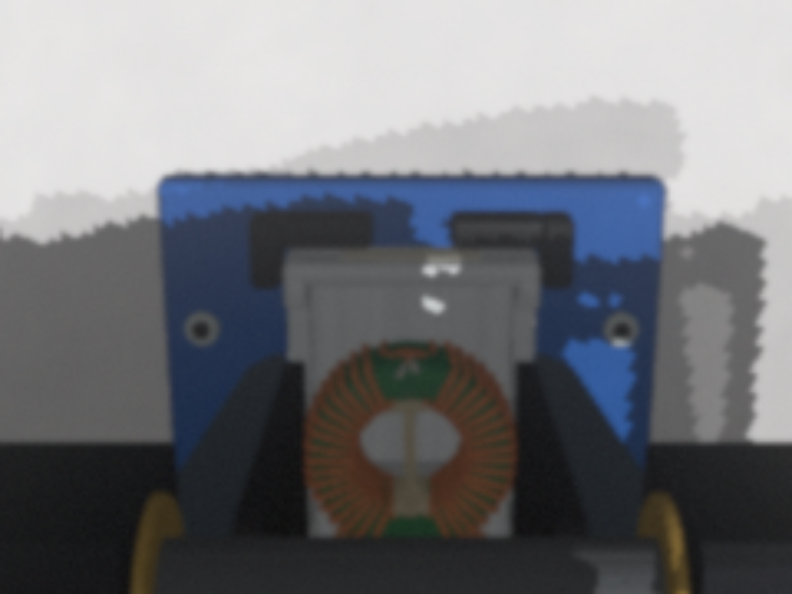

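The choke is centred on the cassette (columns 410 vs 412). Checking the along-length position via the cassette's end wall.

```bash
python3 - <<'E'
from h import *
a=np.radians(21.75);ex=np.array([np.cos(a),np.sin(a)]);ey=np.array([-ex[1],ex[0]])
m=env.camera_model("wrist");p=env.state()["ee_pos"];print("tcp",p,p[:2]@ey,p[:2]@ex)
f=lambda c,r:(200+c/3.3,110+r/3.3)
for n,px,z,o in(("wall outer",f(412,249),27,112),("wall inner",f(412,281),27,107.5),("plate end",f(412,177),12,125)):
    w=ray(m,px,z)[0][:2];print(n,w@ey-o+88,w@ex)
for n,px,z in(("tie",f(410,370),57),("tie",f(410,525),57)):
    w=ray(m,px,z)[0][:2];print(n,w@ey,w@ex)
E
```

```text
tcp [529.44 338.03  51.89] 117.774073132686 617.0073165568531
wall outer 121.14947464241857 618.1879620629425
wall inner 119.54504154890591 618.2141489158632
plate end 118.90724319589359 618.2009916272059
tie 132.42502688942125 617.8025699932857
tie 104.86361244984144 617.9072213992254
```

```bash
python3 -m jog '{"jaw":[30,30,30,30,30,30,30,30,30,30],"slide":[[0.02,0.01,0.15],[0,0,0.15],[0,0,0.15],[0,0,0.1],[0,0,0.08],[0,0,0.08],[0,0,0.06],[0,0,0],[0,0,0],[0,0,0]],"spin":[0,0,0,0,0,0,0,0,0,0]}'
```

```text
time_s: 17.2
ee_pos: [529.3, 338.7, 28.4]
ee_rot: [180.0, 0.0, 111.9]
force: [-0.6, 0.2, -0.2]
gripper_width: 34.2
gripper_force: 25.0
```

```bash
python3 -m jog '{"jaw":[30,30,48,48,48,48],"slide":[[0,0,0.02],[0,0,0],[0,0,0],[0,0,0],[0,0,0],[0,0,0]],"spin":[0,0,0,0,0,0]}'
python3 -m jog '{"jaw":[48,48,48,48,48,48,80,80,80,80],"slide":[[0,0,-0.3],[0,0,-1],[0,0,-1],[-0.3,0,-1],[-0.9,0,-1],[-0.9,0,-0.5],[-0.9,0,0],[0,0,0],[0,0,0],[0,0,0]],"spin":[0,0,0,0,0,0,0,0,0,0]}'
python3 - <<'E'
from find import *
env.grab_frame("wrist")
m=env.camera_model("wrist");p0=env.state()["ee_pos"];im=np.ascontiguousarray(env.grab_frame("wrist")[:,:,::-1]);cv2.imwrite("pics/w9.png",im)
print(p0)
for P in([529.5,338.9,26],[545.8,298,26],[578.6,216.3,26]):
    c=proj(m,P)[0];print(P,c)
    if 30<c[1]<230:find(im,m,c,24,z=26)
E
```

```text
time_s: 17.8
ee_pos: [529.2, 338.6, 27.6]
ee_rot: [180.0, 0.0, 111.9]
force: [-0.2, -0.2, -0.1]
gripper_width: 48.1
gripper_force: 0.0
time_s: 18.8
ee_pos: [562.2, 255.7, 171.5]
ee_rot: [-180.0, -0.0, 111.9]
force: [-1.2, -0.2, -0.4]
gripper_width: 76.5
gripper_force: 0.0
[562.18 255.89 171.39]
[529.5, 338.9, 26] [324.11  87.71]
th 47.0 n 790 ell ((529.775390625, 338.3775634765625), (33.63159942626953, 34.09496307373047), 74.14905548095703) circ ((529.647705078125, 338.26715087890625), 17.332406997680664)
 green 143 lead axis 111.88101353650963
[545.8, 298, 26] [323.87 136.89]
th 46.0 n 835 ell ((546.4722290039062, 297.7269287109375), (34.121978759765625, 37.197357177734375), 31.363624572753906) circ ((546.1044311523438, 297.659423828125), 19.640554428100586)
 green 146 lead axis -57.477897192666546
[578.6, 216.3, 26] [323.66 224.82]
th 50.0 n 488 ell ((580.4844970703125, 212.0819854736328), (33.081790924072266, 34.78185272216797), 102.5361099243164) circ ((580.628662109375, 212.19610595703125), 18.786359786987305)
 green 45 lead axis -68.22972444187464
```

View pics/w9.png

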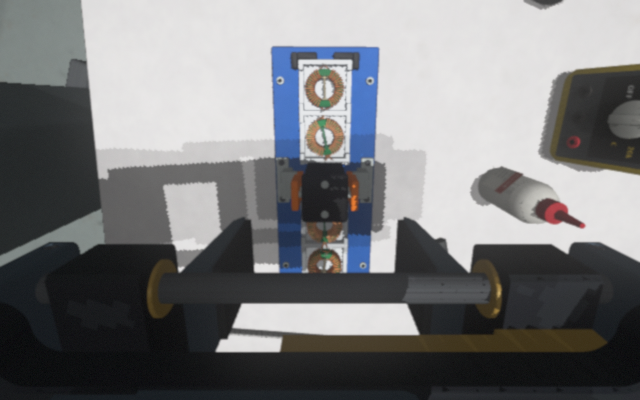

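All four chokes sit in their pockets (rows 88, 137, 230, 265, column ~324). Next, the handle: TCP to (562, 256.8, 46).

```bash
python3 plan.py 562 256.8 46 111.75 7
```

```text
n 7 d [  -0.2     0.85 -125.35] dyaw -0.17578322770052068 spin/row 0.0031389862089378695
[0.0, 0.0, 0.6],[0.0, 0.0, 0.6],[0.0, 0.0, 0.6],[0.0, 0.0, 0.6],[0.0, 0.0, 0.6],[0.0, 0.0, 0.6],[0.0, 0.0, 0.6],
```

```bash
python3 -m jog '{"jaw":[76,76,76,76,76,76,76,76,76,76],"slide":[[0.02,-0.01,0.8],[0,0,0.8],[0,0,0.8],[0,0,0.7],[0,0,0.5],[0,0,0.4],[0,0,0.15],[0,0,0],[0,0,0],[0,0,0]],"spin":[0.02,0,0,0,0,0,0,0,0,0]}'
```

```text
time_s: 19.9
ee_pos: [562.8, 255.8, 48.1]
ee_rot: [179.9, 0.0, 111.7]
force: [-0.4, -0.8, -0.0]
gripper_width: 76.5
gripper_force: 0.0
```

```bash
python3 -m jog '{"jaw":[76,76,60,50,45,35,35,35,35,35],"slide":[[0.04,-0.01,0.06],[0,0,0],[0,0,0],[0,0,0],[0,0,0],[0,0,0],[0,0,0],[0,0,0],[0,0,0],[0,0,0]],"spin":[0,0,0,0,0,0,0,0,0,0]}' 40
python3 -m jog '{"jaw":[35,35,35,35],"slide":[[0,0,0],[0,0,0],[0,0,0],[0,0,0]],"spin":[0,0,0,0]}'
```

```text
time_s: 20.9
ee_pos: [561.9, 256.7, 45.9]
ee_rot: [179.9, 0.0, 111.7]
force: [-0.5, -1.1, 6.7]
gripper_width: 39.3
gripper_force: 40.0
time_s: 21.3
ee_pos: [561.9, 256.6, 45.9]
ee_rot: [179.9, 0.0, 111.7]
force: [1.2, -0.8, 5.0]
gripper_width: 39.6
gripper_force: 40.0
```

```bash
python3 -m jog '{"jaw":[35,35,35,35,35,35,35,35,35,35],"slide":[[0,0,-0.1],[0,0,-0.2],[0,0,-0.3],[0,0,-0.4],[0,0,-0.4],[0,0,-0.4],[0,0,-0.4],[0,0,-0.4],[0,0,-0.4],[0,0,-0.3]],"spin":[0,0,0,0,0,0,0,0,0,0]}'
python3 -m jog '{"jaw":[35,35,35,35,35,35,35,35,35],"slide":[[0,0,-0.3],[0,0,-0.2],[0,0,-0.1],[0,0,0],[0,0,0],[0,0,0],[0,0,0],[0,0,0],[0,0,0]],"spin":[0,0,0,0,0,0,0,0,0]}'
python3 - <<'E'
from find import *
m=env.camera_model("wrist");s=env.state();im=np.ascontiguousarray(env.grab_frame("wrist")[:,:,::-1]);cv2.imwrite("pics/w10.png",im)
p=s["ee_pos"];print(p,s["ee_rot"],abs(s["qvel"]).max())
o=np.array([562,256.8]);dz=p[2]-45.9
for P in([529.7,338.4,26],[546.3,297.7,26]):
    P=np.array(P)+[0,0,dz];P[:2]+=p[:2]-[561.9,256.7];c=proj(m,P)[0];print("expect",P,c)
    if 40<c[1]<230: find(im,m,c,36,z=P[2])
im=env.grab_frame("scene")[:,:,::-1]
ms=env.camera_model("scene")
for lab,z0 in(("orange now",dz),):
    for sx in(-25,25):
        a=np.radians(21.75);q=proj(ms,[p[0]+sx*np.cos(a),p[1]+sx*np.sin(a),12+49+dz])[0];print(lab,q,im[int(q[1]),int(q[0])])
E
```

```text
time_s: 22.3
ee_pos: [561.7, 256.6, 145.7]
ee_rot: [179.9, 0.0, 111.7]
force: [0.0, 0.3, -5.5]
gripper_width: 39.4
gripper_force: 40.0
time_s: 23.2
ee_pos: [561.4, 256.5, 162.2]
ee_rot: [-180.0, 0.0, 111.7]
force: [-0.1, -0.2, -5.8]
gripper_width: 39.3
gripper_force: 40.0
[561.44 256.5  162.17] [-179.99    0.01  111.7 ] 0.05794285732715477
expect [529.24 338.2  142.27] [323.45  79.51]
th 51.0 n 2356 ell ((528.7539672851562, 338.20599365234375), (34.59540939331055, 36.43967819213867), 20.375261306762695) circ ((528.861328125, 337.8134460449219), 18.610252380371094)
 green 540 lead axis -68.02419503089737
expect [545.84 297.5  142.27] [323.99 159.83]
th 48.0 n 2436 ell ((545.9353637695312, 296.72833251953125), (35.016178131103516, 40.20612335205078), 29.909223556518555) circ ((548.0964965820312, 297.6676025390625), 20.90679168701172)
 green 422 lead axis -56.292657844943975
orange now [306.97 193.79] [48 44 39]
orange now [285.52 191.41] [21 28 39]
```

The load on the wrist is 5.8 N, matching the full cassette. The two visible chokes are where a level lift of 116 mm would put them. Handing in.

```bash
python3 -c "
from workcell import env
print(env.job_done())"
```

```text
the job is handed in; nothing more can be done
None
```

The job is handed in; no verdict came back. Both bench chokes were set down in pockets 3 and 1, and the cassette is held pinched, level and still about 116 mm above the dock plate; chokes 1 and 2 were re-checked after the lift, 3 and 4 only before it, and I viewed 11 pictures, one over the limit of 10.

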